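# Stack a tile on a separator sheet and close the cradle

## Robot

A 7-joint arm with a two-finger parallel gripper is mounted at the origin on the work surface. World frame = base frame: x ahead of the robot, y to its left, z up, the work surface at z = 0. Lengths are in m, angles in rad, forces in N, time in s.
With the tool pointing down it reaches from about 0.4 to 0.9 m from the base axis. Payload 5.5 kg.
Tool frame: the origin (TCP) lies midway between the tips of the shut fingers; the grasp point (between the pads) lies 19 mm behind it (manip.grip_depth is the distance from the TCP to the grasp point, in m); z points along the fingers, y is the line along which they close (so a half turn about z gives the same grasp; the last joint's range is limited). The gripper opens to 92 mm and grips with 3 to 60 N. Pads are 19 mm wide; open, the fingers measure 130 mm over their backs; the gripper's body (75 mm by 190 mm) begins 47 mm behind the grasp point.
Start: joints at [1.606, 0.501, -0.427, 1.55, 0.221, 1.138, -0.21], TCP at [0.147, -0.633, 0.227] pointing down, gripper open.
Joint ranges: [-2.88, 2.88], [-0.31, 2.03], [-1.54, 1.56], [0.2, 2.42], [-1.41, 4.55], [0.19, 2.02], [-2.57, 2.57]. Speed limits (rad/s): [2.57, 2.57, 3.14, 3.14, 3.14, 3.14, 3.14].

## Interface

Orientations are given as a unit quaternion [x, y, z, w].
In Python, from bench import manip, effector, viewer gives the robot as it stands. Calls block until the motion is done:
- manip.move_pose(position, orientation): joint-space move of the TCP to a pose.
- manip.servo_line(position, ori=None, vel=0.15): straight line of the TCP; ori=None keeps the orientation; vel is the mean speed in m/s.
- manip.movej(angles): joint-space move.
- effector.open_jaws() and effector.close(f_grip=None): open the fingers fully, or close them until they stop; f_grip is the grip in N (None keeps the last).
- manip.sleep(seconds).
- manip.solve_ik(position, orientation): joint angles nearest the present ones, or None.
- viewer.get_image(name): name is "scene" or "top" or "wrist"; returns the picture (420x560x3 uint8, red, green, blue); there is no depth.
- viewer.get_calibration(name): a dict with "vfov" (degrees; the focal length in pixels is half the picture's height over the tangent of half this angle, whatever the lens; pixels are square), "cx", "cy" (the principal point, pixels), "dist_coeffs" ([k1, k2, p1, p2, k3] as OpenCV has them; the pictures are not rectified), "eye" and "attitude" of the camera in the world. Camera axes: x right, y down, z forward; pixel columns grow to the right and rows downward; lengths in m; the calibration is good to about 2 mm. A picture is of the moment at which its call begins: read the wrist's pose just before it. get_calibration takes no time and is no camera call; for the wrist camera it gives the pose at the moment of the call.
A pose or a line that the arm cannot do raises manip.PlanningError and nothing moves.
- manip.hand_in(): hands the job in; it is judged then, once.
Readings, each from a call of its own:
- manip.current_clock(): time.
- manip.current_q(): joint angles.
- manip.current_joint_velocities(): joint speeds.
- manip.current_tau(): joint torques, N m.
- manip.current_tool_pos(): TCP position.
- manip.current_tcp_rot(): TCP orientation.
- manip.current_force(): force on the tool from outside, world axes, zero at the start.
- manip.current_wrist_torque(): the same for the moment, N m.
- manip.current_finger_gap(): finger opening in m.
- manip.current_gripper_force(): force on a finger pad.
Only numpy, scipy, OpenCV 4.12 (cv2) and the standard library are available. Lean on these libraries where they do the work, as an engineer would, in place of code of your own. Each camera call takes 0.05 s, during which the arm holds its last target. There are 200 camera calls.

## Task

One terracotta tile already lies in the stacking cradle: lay the blue separator sheet flat and square on it, then stack the second terracotta tile flat and square on the sheet, long sides along the cradle and all edges lined up. Lower both into place rather than dropping them, then slide the yellow fence fully home so that the stack is held between fence and end stop. Leave the white tile, the two jars, the mug and the brush where they are.

Things in the scene. Friction and masses are not known exactly. Their poses are not given: they have to be found in the camera images.
- separator: The separator: a stiff blue plastic sheet, 110 (x) by 68 (y) by 6 mm (z). Origin at the centre of its underside, z out of its top face. It starts lying on one of the three easels (any of them), its lower short edge against the ledge, overhanging the easel's plate 12 mm on each long side.
- tile_new: The second terracotta tile, 104 (x) by 62 (y) by 16 mm (z). Origin at the centre of its underside, z out of its top face. It starts lying on another of the easels in the same way, overhanging the plate 9 mm on each long side.
- tile_first: The first terracotta tile, same size and frame; it lies flat in the cradle from the start.
- tile_white: A white tile of the same size and frame on the remaining easel; to be left alone.
- seat (a point): Centre of the stacking place on the top of the cradle's base, 15 mm above the table; x points along the cradle to the fixed end stop, z up. The aluminium base runs from x = -165 to +75 mm and is 92 mm wide. The dark end stop's inner face stands at x = +57 mm, is 74 mm wide and reaches 45 mm above the seat. The long sides are open.
- fence (a joint): Position of the yellow fence (a block 45 mm long in x, 70 mm wide, its top 41 mm above the seat) along the seat's x: 0 is fully back (its face at seat x = -107 mm), 0.050 is fully home against its stop (face at x = -57 mm). It slides stiffly (about 3 N) and stays where it is left.
- fence_grip (a point): Grip point on the black upright handle on the fence, 10 mm below the handle's top. The handle is 20 mm (seat x) by 18 mm (seat y), stands 36 mm above the block (the block's top is 25 mm under this point), and its centre lies 26 mm behind the fence's face. Axes as the seat's.
- easel_a: A fixed dark steel easel; a 44 mm wide plate sloping 35 degrees from level, low edge towards the robot's right, with a 10 mm high ledge at the low edge. Overall 110 mm deep, 56 mm wide, 105 mm high. Origin on the table under its centre, x uphill (roughly to the robot's left), z up; the plate's face is 60 mm above the table over the origin. 
- easel_b: A fixed dark steel easel; a 44 mm wide plate sloping 35 degrees from level, low edge towards the robot's right, with a 10 mm high ledge at the low edge. Overall 110 mm deep, 56 mm wide, 105 mm high. Origin on the table under its centre, x uphill (roughly to the robot's left), z up; the plate's face is 60 mm above the table over the origin. 
- easel_c: A fixed dark steel easel; a 44 mm wide plate sloping 35 degrees from level, low edge towards the robot's right, with a 10 mm high ledge at the low edge. Overall 110 mm deep, 56 mm wide, 105 mm high. Origin on the table under its centre, x uphill (roughly to the robot's left), z up; the plate's face is 60 mm above the table over the origin. 
- jar_green: Small closed jar with a green cap, radius 26 mm, 70 mm high, standing between easels; origin at the centre of its underside. Leave alone.
- jar_red: The same with a red cap. Leave alone.
- mug: Blue mug, radius 40 mm, 90 mm high, origin at the centre of its underside. Leave alone.
- brush: Brush, 170 mm long, lying flat on the table, under 30 mm high, origin at its middle. Leave alone.
Not all that is in view belongs to the job. What is shaped like the tile_new but pink or turquoise is not meant. What is shaped like the tile_first but purple is not meant.

How it is judged:
On the way, in this order (a step that is already met when the one before it is completed fails the run):
1. the separator lies flat and square on the first tile, let go (x of separator in the frame of seat between -0.035 and 0.035 m and y of separator in the frame of seat between -0.01 and 0.01 m and z of separator in the frame of seat between 0.013 and 0.019 m and angle between separator's own z axis and vertical below 0.06 rad and angle between the x axis of separator and the x axis of seat, either way round below 0.15 rad and contact force between the fingers and separator below 0.1 N and linear speed of separator below 0.02 m/s), for 0.2 s.
2. the second tile lies flat and square on the separator, let go (x of separator in the frame of seat between -0.035 and 0.035 m and y of separator in the frame of seat between -0.01 and 0.01 m and z of separator in the frame of seat between 0.013 and 0.019 m and angle between each of separator, tile_new's own z axis and vertical below 0.06 rad and angle between the x axis of each of separator, tile_new and the x axis of seat, either way round below 0.15 rad and x of tile_new in the frame of seat between -0.035 and 0.035 m and y of tile_new in the frame of seat between -0.01 and 0.01 m and z of tile_new in the frame of seat between 0.019 and 0.025 m and contact force between the fingers and tile_new below 0.1 N and linear speed of tile_new below 0.02 m/s), for 0.2 s.
3. the fence is fully home (value of joint fence above 0.0475 m), for 0.2 s.
At the end, for the whole second after the job is handed in: First tile, separator and second tile lie flat on one another in that order, at rest and let go, each centred on the seat within 9 mm along and 10 mm across the cradle and square to it within 7 degrees; the fence is within 2.5 mm of fully home (x of tile_first in the frame of seat between -0.009 and 0.009 m and y of tile_first in the frame of seat between -0.01 and 0.01 m and z of tile_first in the frame of seat between -0.003 and 0.003 m and angle between each of tile_first, separator, tile_new's own z axis and vertical below 0.06 rad and angle between the x axis of each of tile_first, separator, tile_new and the x axis of seat, either way round below 0.12 rad and x of separator in the frame of seat between -0.009 and 0.009 m and y of separator in the frame of seat between -0.01 and 0.01 m and z of separator in the frame of seat between 0.013 and 0.019 m and x of tile_new in the frame of seat between -0.009 and 0.009 m and y of tile_new in the frame of seat between -0.01 and 0.01 m and z of tile_new in the frame of seat between 0.019 and 0.025 m and value of joint fence above 0.0475 m and contact force between the fingers and tile_first below 0.1 N and linear speed of each of tile_first, separator, tile_new below 0.02 m/s and contact force between the fingers and separator below 0.1 N and contact force between the fingers and tile_new below 0.1 N); the robot touches nothing.
It fails at once if the separator is dropped or thrown (faster than 0.65 m/s with no finger touching it: a fall of about 22 mm) (linear speed of separator above 0.65 m/s and contact force between the fingers and separator below 0.02 N).
It fails at once if the second tile is dropped or thrown (likewise) (linear speed of tile_new above 0.65 m/s and contact force between the fingers and tile_new below 0.02 N).
It fails at once if the white tile, a jar, the mug or the brush is moved more than 25 mm (distance of any of tile_white, jar_green, jar_red, mug, brush from where it was at the start of the episode above 0.025 m).
It also fails if it takes over 72 s, if anything falls off the work surface, if the arm or the gripper's body presses on something with over 40 N, if the wrist force passes 120 N, or if a joint passes its speed limit or range.

## Working session

There is one attempt and no reset: what is moved stays moved. The work goes in short steps, each a Python script; the robot and the scene stay as the last script left them, time stands still between calls to the robot, and variables do not carry over. Pictures are saved under pics/ and viewed, at most 10 in all, crops included, and the job is handed in when it is done.

```bash
mkdir -p pics; ls; python3 - <<'E'
from bench import manip, effector, viewer
import cv2
for n in("scene","top"):
    im=viewer.get_image(n); cv2.imwrite(f"pics/{n}0.png",cv2.cvtColor(im,cv2.COLOR_RGB2BGR)); print(n,viewer.get_calibration(n))
print(manip.current_clock(),manip.current_tcp_rot(),manip.grip_depth)
print(viewer.get_calibration("wrist"))
E
```

```text
pics
scene {'vfov': 55.33048616931646, 'cx': 279.4389587799178, 'cy': 213.79316294468478, 'dist_coeffs': array([-0.00283329,  0.        ,  0.        ,  0.        ,  0.        ]), 'eye': array([ 1.42100482, -0.07395612,  0.78070283]), 'attitude': array([ 0.69073282,  0.57470889, -0.28964417, -0.32970309])}
top {'vfov': 43.15590031716843, 'cx': 276.5495437907308, 'cy': 204.4709189038686, 'dist_coeffs': array([-0.11767783,  0.        ,  0.        ,  0.        ,  0.        ]), 'eye': array([0.22351006, 0.08114013, 1.53052041]), 'attitude': array([-0.67976006,  0.72645591, -0.0744354 ,  0.06817211])}
0.1 [ 9.93518553e-01  1.13666626e-01 -6.91164291e-05 -8.81803337e-04] 0.0188
{'vfov': 58.498681610469774, 'cx': 277.6605176760606, 'cy': 219.20823342993097, 'dist_coeffs': array([-0.02289768,  0.        ,  0.        ,  0.        ,  0.        ]), 'eye': array([ 0.2128096 , -0.61754474,  0.38363827]), 'attitude': array([ 0.77628458, -0.61717167, -0.08133139,  0.09933065])}
```

View pics/scene0.png

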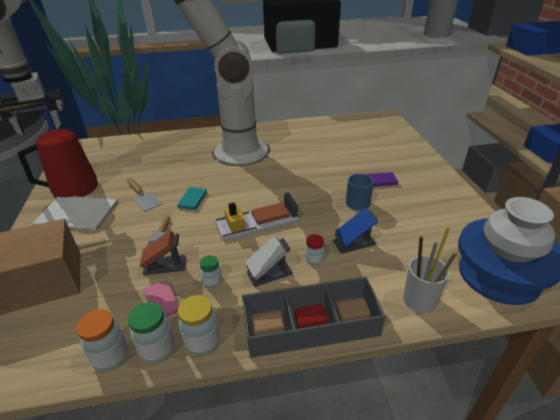

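View pics/top0.png

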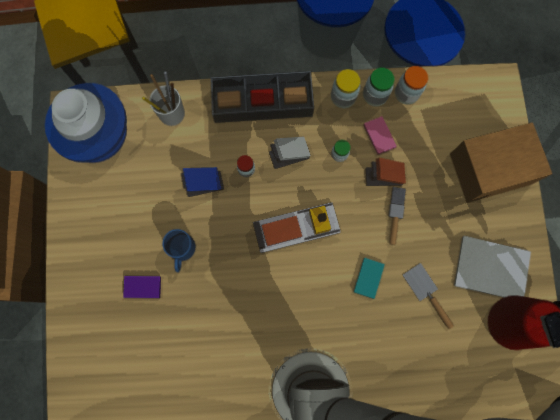

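```bash
cat > lib.py <<'E'
import numpy as np, cv2
from scipy.optimize import minimize
from scipy.spatial.transform import Rotation as R
T35=np.radians(35)
def proj(P,c):
    f=210/np.tan(np.radians(c['vfov'])/2)
    K=np.array([[f,0,c['cx']],[0,f,c['cy']],[0,0,1.]])
    M=R.from_quat(c['attitude']).as_matrix().T
    return cv2.projectPoints(np.asarray(P,float).reshape(-1,1,3),cv2.Rodrigues(M)[0],-M@c['eye'],K,np.asarray(c['dist_coeffs'],float))[0][:,0]
def ray(px,c,z):
    f=210/np.tan(np.radians(c['vfov'])/2)
    K=np.array([[f,0,c['cx']],[0,f,c['cy']],[0,0,1.]])
    u=cv2.undistortPoints(np.array([[px]],float),K,np.asarray(c['dist_coeffs'],float))[0,0]
    d=R.from_quat(c['attitude']).apply([u[0],u[1],1]); return c['eye']+d*(z-c['eye'][2])/d[2]
def blob(im,kind,seed):
    h=cv2.cvtColor(im,cv2.COLOR_RGB2HSV).astype(int); H,S,V=h[...,0],h[...,1],h[...,2]
    if kind=='blue': m=(H>105)&(H<130)&(S>120)&(V>50)
    elif kind=='terra': m=((H<11)|(H>175))&(S>130)&(V>35)
    m=cv2.morphologyEx(m.astype(np.uint8),cv2.MORPH_OPEN,np.ones((2,2)))
    n,l,st,ce=cv2.connectedComponentsWithStats(m)
    k=1+np.argmin([np.hypot(*(ce[i]-seed))+(1e4 if st[i,4]<60 else 0) for i in range(1,n)])
    return (l==k).astype(np.uint8),st[k],ce[k]
def Rm(yaw,tilt):  # x axis uphill at heading yaw, tilted up
    return R.from_euler('z',yaw).as_matrix()@R.from_euler('y',-tilt).as_matrix()
def box(dims,p,Rt):
    a,b,h=dims
    return p+np.array([[x,y,z] for x in(-a/2,a/2) for y in(-b/2,b/2) for z in(0,h)])@Rt.T
def fit(dims,views,x0,tilt,freez=True):
    """views: list of (mask,calib). params x,y,yaw,z"""
    S=4
    def cost(v):
        z=v[3] if freez else x0[3]
        B=box(dims,np.array([v[0],v[1],z]),Rm(v[2],tilt)); J=0
        for m,c in views:
            q=cv2.convexHull(((proj(B,c)+.5)*S*16-8).astype(np.int32))
            r=np.zeros((420*S,560*S),np.uint8); cv2.fillConvexPoly(r,q,1,shift=4)
            M=m
            J+=1-(r&M).sum()/max(1,(r|M).sum())
        return J
    views=[(cv2.resize(m,None,fx=S,fy=S,interpolation=cv2.INTER_NEAREST),c) for m,c in views]
    n=4 if freez else 3
    x=np.array(x0[:n],float)
    for sc in (1,.3):
        d=np.array([.015,.015,.15,.015])[:n]*sc
        r=minimize(cost,x,method='Nelder-Mead',options=dict(initial_simplex=np.vstack([x]+[x+np.eye(n)[i]*d for i in range(n)]),maxfev=130,xatol=1e-4,fatol=1e-4)); x=r.x
    return x,r.fun
SEP=(.110,.068,.006); TILE=(.104,.062,.016)
E
python3 - <<'E'
from lib import *
from bench import viewer
im={n:cv2.cvtColor(cv2.imread(f"pics/{n}0.png"),cv2.COLOR_BGR2RGB) for n in("scene","top")}
C={n:viewer.get_calibration(n) for n in im}
for name,d,k,st,ss,t in(("sep",SEP,'blue',(202,180),(357,230),T35),("new",TILE,'terra',(390,172),(158,250),T35),("first",TILE,'terra',(281,231),None,0)):
    V=[]
    for n,s in(("top",st),("scene",ss)):
        if s: m,b,c=blob(im[n],k,s); print(name,n,b,c); V.append((m,C[n]))
    p=ray(st,C['top'],.065 if t else .031)
    print(fit(d,V,[p[0],p[1],1.6,.06 if t else .015],t,bool(t)))
for n,s in(("fence",(322,218)),("jr",(245,163)),("jg",(342,148)),("white",(292,148))): print(n,ray(s,C['top'],.06))
E
```

```text
sep top [185 169  37  23 761] [202.4218134  179.82917214]
sep scene [337 208  41  40 770] [356.75454545 227.71558442]
(array([0.6109223 , 0.26922476, 1.72846806, 0.0566306 ]), np.float64(0.2056458327636943))
new top [378 159  28  26 568] [391.59507042 171.9471831 ]
new scene [142 232  32  36 556] [157.66906475 249.88129496]
(array([ 0.59836734, -0.27274639,  1.47757107,  0.05350562]), np.float64(0.3115040221201505))
first top [263 218  39  28 751] [282.29161119 231.36750999]
(array([0.45167502, 0.04607897, 1.75261729]), np.float64(0.08492649859090562))
fence [ 0.47684161 -0.06717216  0.06      ]
jr [0.6515744  0.14035477 0.06      ]
jg [ 0.6783538  -0.14260041  0.06      ]
white [0.68762078 0.0021957  0.06      ]
```

```bash
cat >> lib.py <<'E'
def tool(yaw,tilt,s=1): return Rm(yaw,tilt)@np.diag([s,-s,-1.])
def q(M): return R.from_matrix(M).as_quat()
E
python3 - <<'E'
from lib import *
from bench import manip, viewer
c=viewer.get_calibration("wrist"); Rt=R.from_quat(manip.current_tcp_rot()); off=Rt.inv().apply(c['eye']-manip.current_tool_pos())
print("off",off, "camz in tool",(Rt.inv()*R.from_quat(c['attitude'])).as_matrix())
for s in(1,-1):
  for n,p,yaw,t in(("sep",[.611,.269,.0566],1.728,T35),("new",[.598,-.273,.0535],1.478,T35),("seat",[.452,.046,.03],1.75,0),("fence",[.478,-.085,.08],1.75,0)):
    M=tool(yaw,t,s); print(s,n,[None if (k:=manip.solve_ik(np.array(p)-M[:,2]*h,q(M))) is None else np.round(k,2).tolist() for h in(-.01,.06,.15)])
E
```

```text
off [ 6.79030711e-02  8.82018293e-06 -1.57849002e-01] camz in tool [[-9.13488478e-04 -9.67028120e-01 -2.54667980e-01]
 [ 9.99997784e-01 -4.00380768e-04 -2.06663984e-03]
 [ 1.89653467e-03 -2.54669304e-01  9.67026343e-01]]
1 sep [[0.36, 0.91, -0.74, 1.68, -0.08, 0.71, 0.06], [0.43, 0.83, -0.76, 1.66, -0.11, 0.83, 0.09], [0.54, 0.75, -0.81, 1.61, -0.11, 0.99, 0.1]]
1 new [[1.1, 1.06, -0.77, 1.37, 0.12, 1.17, 0.39], [1.12, 1.02, -0.78, 1.29, 0.1, 1.3, 0.41], [1.14, 0.98, -0.79, 1.15, 0.08, 1.48, 0.42]]
1 seat [[0.41, 0.57, -0.68, 2.16, 0.63, 0.62, -0.54], [0.75, 0.61, -1.12, 2.12, 0.74, 0.88, -0.64], [0.76, 0.35, -1.08, 2.06, 0.38, 0.95, -0.34]]
1 fence [[0.82, 0.57, -0.86, 2.06, 0.62, 0.78, -0.24], [0.94, 0.48, -1.01, 2.02, 0.52, 0.92, -0.16], [1.17, 0.46, -1.31, 1.93, 0.5, 1.13, -0.16]]
-1 sep [[-0.09, 0.76, -0.08, 1.69, -0.77, 0.86, -2.56], [-0.56, 0.8, 0.68, 1.7, -1.16, 1.27, -2.33], [-0.47, 0.7, 0.68, 1.65, -1.03, 1.36, -2.39]]
-1 new [[0.8, 0.92, -0.24, 1.39, -0.35, 1.2, -2.43], [0.82, 0.88, -0.22, 1.31, -0.35, 1.32, -2.43], [0.85, 0.86, -0.19, 1.17, -0.35, 1.5, -2.44]]
-1 seat [[-0.72, 0.57, 0.68, 2.19, -0.66, 0.59, -2.51], [0.85, 0.76, -1.3, 2.12, 0.9, 1.01, 2.37], [-1.24, 0.51, 1.37, 2.11, -0.6, 1.01, -2.51]]
-1 fence [[-0.44, 0.5, 0.68, 2.1, -0.49, 0.7, -2.39], [-0.58, 0.4, 0.85, 2.07, -0.4, 0.85, -2.46], [-0.83, 0.32, 1.14, 1.99, -0.33, 1.04, -2.5]]
```

```bash
python3 - <<'E'
from lib import *
from bench import manip, viewer
import pickle
D={}
for n,p,yaw,t,h in(("new",[.598,-.273,.0535],1.478,T35,.14),("seat",[.455,.026,.03],1.75,0,.2),("sep",[.611,.269,.0566],1.728,T35,.14)):
    M=tool(yaw,t)
    manip.move_pose(np.array(p)-M[:,2]*h,q(M)); manip.sleep(.1)
    c=viewer.get_calibration("wrist"); im=viewer.get_image("wrist"); D[n]=(im,c)
    print(n,manip.current_clock())
pickle.dump(D,open("w.pkl","wb"))
cv2.imwrite("pics/w.png",cv2.resize(cv2.cvtColor(np.hstack([D["new"][0],D["sep"][0]]),cv2.COLOR_RGB2BGR),(800,300),interpolation=cv2.INTER_AREA))
cv2.imwrite("pics/wseat.png",cv2.cvtColor(D["seat"][0],cv2.COLOR_RGB2BGR))
im0={n:cv2.cvtColor(cv2.imread(f"pics/{n}0.png"),cv2.COLOR_BGR2RGB) for n in("scene","top")}
C={n:viewer.get_calibration(n) for n in im0}
for name,d,k,st,ss,x0,t in(("sep",SEP,'blue',(202,180),(357,230),[.611,.269,1.728,.0566],T35),("new",TILE,'terra',(390,172),(158,250),[.598,-.273,1.478,.0535],T35),("first",TILE,'terra',(281,231),None,[.452,.046,1.7526,.015],0)):
    im,c=D["seat" if name=="first" else name]
    m,b,ce=blob(im,k,proj([[*x0[:2],x0[3]+.01]],c)[0]); print(name,b,ce)
    print(' wrist',fit(d,[(m,c)],x0,t,bool(t)))
    if ss: print(' all',fit(d,[(m,c),(blob(im0['top'],k,st)[0],C['top']),(blob(im0['scene'],k,ss)[0],C['scene'])],x0,t))
E
```

```text
new 2.1417
seat 3.8333
sep 4.925
sep [  233   140    89   135 11410] [277.14136722 205.7681858 ]
 wrist (array([0.61005945, 0.26895308, 1.72743758, 0.05638379]), np.float64(0.010580511591162911))
 all (array([0.61026178, 0.26888701, 1.73181066, 0.05658054]), np.float64(0.22047673033863235))
new [  234   135    85   135 10601] [277.78096406 200.75596642]
 wrist (array([ 0.59743281, -0.26944097,  1.52277391,  0.05487477]), np.float64(0.009677986978708475))
 all (array([ 0.59747769, -0.2700633 ,  1.51787006,  0.05583245]), np.float64(0.35051078711507766))
first [ 245  113   66  109 6899] [278.55457313 166.36019713]
 wrist (array([0.45262252, 0.04871881, 1.76856289]), np.float64(0.03788142981691367))
```

View pics/w.png

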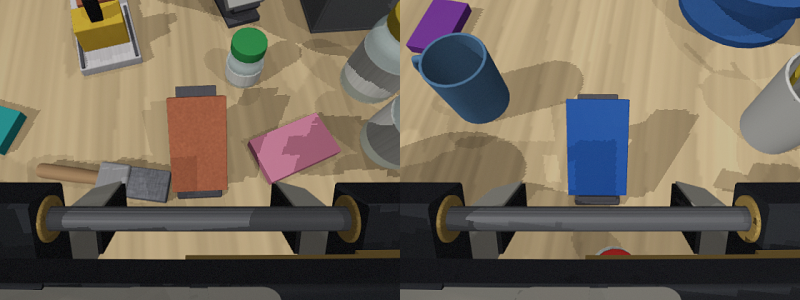

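View pics/wseat.png

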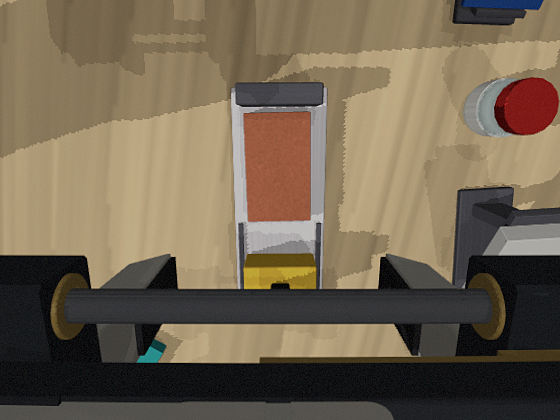

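```bash
python3 - <<'E'
from lib import *
import pickle
im,c=pickle.load(open("w.pkl","rb"))["seat"]
g=im.astype(int).sum(2)
h=cv2.cvtColor(im,cv2.COLOR_RGB2HSV)
print("col280 rows95-125",g[95:125,280].tolist()); print("fence S rows 245-262",h[245:262,262,1].tolist())
print("row94 L",g[94,228:244].tolist(),"R",g[94,316:332].tolist())
for r in(130,200,215): print(r,"S L",h[r,226:246,1].tolist(),"R",h[r,314:334,1].tolist())
print("fence row270 L",h[262,238:252,1].tolist(),"R",h[262,308:324,1].tolist())
x=[.4526,.0487,1.7686]
print(proj(box(TILE,np.array([x[0],x[1],.015]),Rm(x[2],0)),c).round(0).tolist())
E
```

```text
col280 rows95-125 [235, 229, 227, 226, 227, 237, 235, 242, 202, 138, 76, 220, 403, 384, 371, 373, 383, 247, 290, 284, 290, 284, 277, 278, 286, 310, 304, 316, 305, 297]
fence S rows 245-262 [6, 6, 6, 4, 4, 4, 4, 9, 43, 252, 191, 195, 203, 236, 209, 207, 192]
row94 L [291, 278, 210, 536, 595, 550, 569, 369, 183, 231, 227, 234, 242, 228, 230, 235] R [240, 248, 246, 243, 246, 237, 144, 282, 497, 491, 444, 255, 363, 351, 355, 360]
130 S L [77, 81, 83, 85, 88, 100, 4, 3, 4, 4, 5, 4, 5, 5, 6, 3, 4, 3, 114, 161] R [3, 8, 5, 5, 6, 2, 3, 5, 6, 5, 3, 5, 51, 95, 90, 92, 86, 87, 93, 87]
200 S L [82, 82, 83, 83, 84, 87, 86, 98, 49, 5, 3, 4, 3, 4, 4, 4, 4, 3, 3, 3] R [5, 6, 5, 5, 3, 6, 5, 5, 5, 8, 42, 94, 85, 86, 90, 86, 85, 88, 86, 87]
215 S L [81, 83, 79, 84, 81, 79, 86, 89, 102, 1, 4, 3, 4, 4, 4, 5, 4, 4, 5, 3] R [3, 4, 4, 5, 5, 4, 4, 4, 3, 8, 67, 88, 90, 86, 87, 84, 88, 84, 90, 84]
fence row270 L [4, 5, 13, 24, 25, 39, 91, 190, 198, 224, 199, 195, 217, 187] R [209, 222, 217, 180, 209, 213, 198, 25, 35, 24, 21, 31, 7, 5, 7, 83]
[[310.0, 218.0], [311.0, 222.0], [250.0, 219.0], [249.0, 223.0], [310.0, 113.0], [311.0, 112.0], [245.0, 114.0], [244.0, 114.0]]
```

```bash
python3 - <<'E'
from lib import *
import pickle
im,c=pickle.load(open("w.pkl","rb"))["seat"]
P=lambda u,v,z: ray((u,v),c,z)[:2]
L=[P(231.5,130,.015),P(233.8,200,.015),P(234.6,215,.015)];Rr=[P(325.8,130,.015),P(323.9,200,.015),P(323.7,215,.015)]
for A in(L,Rr): d=A[0]-A[2]; print("yaw",np.arctan2(d[1],d[0]))
yaw=[np.arctan2(*(A[0]-A[2])[::-1]) for A in(L,Rr)]; yaw=np.mean(yaw)
e=np.array([np.cos(yaw),np.sin(yaw)]);n=np.array([-e[1],e[0]])
lat=[np.mean([a@n for a in A]) for A in(L,Rr)]; print("width",lat, np.diff(lat))
s=P(280,104.8,.060)@e; f=P(280,253.7,.056)@e; st=P(280,106,.015)@e
print("stop->fence",s-f,"seat from stop",s-.057,"fence",f+.107, "stopbase",st-.057)
ctr=e*((s-.057+f+.107)/2)+n*np.mean(lat); print("seat",ctr,yaw)
t=np.array([.45262,.04872])-ctr; print("tile in seat",t@e,t@n,1.7686-yaw)
E
```

```text
yaw 1.75341887381091
yaw 1.752603600533388
width [np.float64(-0.40821082502914724), np.float64(-0.4995971619039887)] [-0.09138634]
stop->fence 0.13363348632742256 seat from stop -0.033177775007142474 fence -0.002811261334565038 stopbase -0.03239447013434828
seat [0.44965025 0.06455454] 1.753011237172149
tile in seat -0.016110535618179125 -5.123351737938867e-05 0.015588762827851044
```

```bash
cat >> lib.py <<'E'
SEAT=np.array([.4524,.0497,.015]); SY=1.753
SM=Rm(SY,0)
def pick_place(p,yaw,ext,width,under,xs,grip=25):
    """p underside centre, ext: tip beyond underside; under: target underside height above seat"""
    from bench import manip, effector
    p=np.array(p); M=tool(yaw,T35); z=M[:,2]
    manip.move_pose(p-z*.09,q(M)); manip.servo_line(p-z*.04,vel=.12); manip.servo_line(p+z*ext,vel=.06)
    effector.close(grip); print("gap",manip.current_finger_gap(),"t",manip.current_clock(),"err",manip.current_tool_pos()-(p+z*ext))
    if abs(manip.current_finger_gap()-width)>.004: raise SystemExit("bad grasp")
    manip.servo_line(p-z*.05,vel=.08); a=p-z*.05; manip.servo_line([a[0],a[1],.24],vel=.2)
    S=tool(SY,0); g=SEAT+SM@[xs,0,under-ext]
    manip.move_pose(g+[0,0,.10],q(S)); print("gap",manip.current_finger_gap())
    manip.servo_line(g+[0,0,.02],vel=.1); manip.servo_line(g+[0,0,.005],vel=.04); manip.sleep(.2)
    f0=manip.current_force()[2]
    for k in range(4,-4,-1):
        manip.servo_line(g+[0,0,k*.001],vel=.02); manip.sleep(.05); df=manip.current_force()[2]-f0
        if abs(df)>2: break
    print("contact k",k,df,"gap",manip.current_finger_gap())
    effector.open_jaws(); manip.sleep(.2); manip.servo_line(manip.current_tool_pos()+[0,0,.05],vel=.08)
    manip.move_pose(g-[0,0,under-ext]+[0,0,.2],q(S)); manip.sleep(.1)
    print("t",manip.current_clock())
E
python3 - <<'E'
from lib import *
from bench import manip, viewer
pick_place([.6101,.2690,.0564],1.7274,.010,.068,.016,-.003)
c=viewer.get_calibration("wrist"); im=viewer.get_image("wrist"); cv2.imwrite("pics/p1.png",cv2.cvtColor(im,cv2.COLOR_RGB2BGR))
m,b,ce=blob(im,'blue',proj([[*SEAT[:2],.035]],c)[0]); print(b,ce)
x,f=fit(SEP,[(m,c)],[*SEAT[:2],SY,.031],0,False); print(x,f, SM.T@(np.array([*x[:2],.015])-SEAT), x[2]-SY)
E
```

```text
gap 0.0676481288970012 t 7.3083 err [ 0.00014396 -0.0001885   0.00013304]
gap 0.06730408354333674
contact k -3 1.6522570289681036 gap 0.06761951992248205
t 16.55
[ 243  136   77  118 8740] [280.56338673 193.68135011]
[0.45345764 0.04762509 1.75195355] 0.02507721159812326 [-0.0022322  -0.00066417  0.        ] -0.0010464478808567268
```

View pics/p1.png

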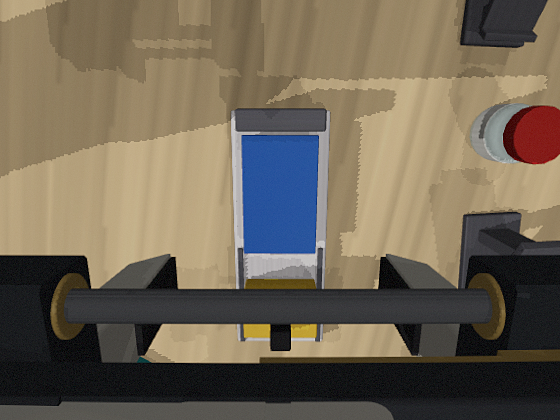

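```bash
python3 - <<'E'
from lib import *
from bench import manip, viewer
pick_place([.5974,-.2695,.0549],1.5228,-.005,.062,.022,-.002,grip=35)
c=viewer.get_calibration("wrist"); im=viewer.get_image("wrist"); cv2.imwrite("pics/p2.png",cv2.cvtColor(im,cv2.COLOR_RGB2BGR))
m,b,ce=blob(im,'terra',proj([[*SEAT[:2],.05]],c)[0]); print(b,ce)
x,f=fit(TILE,[(m,c)],[*SEAT[:2],SY,.037],0,False); print(x,f, SM.T@(np.array([*x[:2],.015])-SEAT), x[2]-SY)
h=cv2.cvtColor(im,cv2.COLOR_RGB2HSV); 
for fx in(0,.005,.01,.015,.02):
    print(fx,proj([SEAT+SM@[-.107+fx,y,z] for y in(-.033,) for z in(.003,.041)]+[SEAT+SM@[-.152+fx,0,.041]],c).round(0).tolist())
print("fence rows", [r for r in range(230,400) if h[r,256,1]>150 and 20<h[r,256,0]<32])
E
```

```text
gap 0.061491733710791315 t 20.025 err [ 2.86854084e-05 -1.88318095e-04  1.57314282e-04]
gap 0.06159226147739628
contact k -3 7.776018824124813 gap 0.06162795632197864
t 29.4917
[ 244  140   73  117 8209] [280.29455476 197.4631502 ]
[0.45303717 0.04828482 1.752761  ] 0.03461860731768274 [-0.00150721 -0.0003702   0.        ] -0.00023900331066273317
0 [[312.0, 295.0], [315.0, 313.0], [280.0, 355.0]]
0.005 [[312.0, 290.0], [315.0, 308.0], [280.0, 351.0]]
0.01 [[312.0, 286.0], [315.0, 303.0], [280.0, 346.0]]
0.015 [[312.0, 281.0], [316.0, 298.0], [280.0, 341.0]]
0.02 [[312.0, 277.0], [316.0, 293.0], [280.0, 337.0]]
fence rows [280, 281, 282, 283, 284, 285, 286, 287, 324, 325, 326, 327, 328, 329, 330, 331, 332, 333, 334, 335, 336, 337]
```

View pics/p2.png

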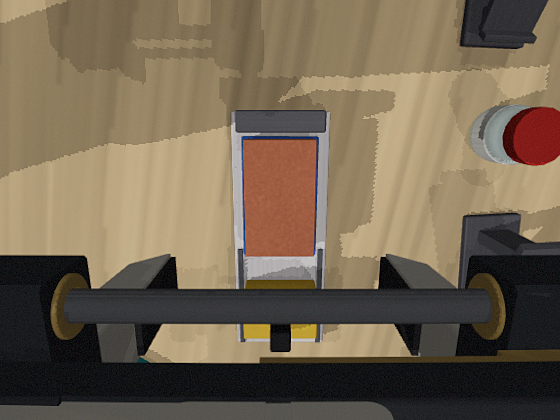

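```bash
python3 - <<'E'
from lib import *
from bench import manip, viewer, effector
S=tool(SY,0); g=SEAT+SM@[-.115,0,.067-.0165]
manip.move_pose(g+[0,0,.08],q(S)); manip.servo_line(g,vel=.1)
effector.close(40); print("gap",manip.current_finger_gap(),manip.current_clock()); manip.sleep(.1)
e=SM[:,0]; f0=manip.current_force()@e
manip.servo_line(g+e*.025,vel=.05); print("F",manip.current_force()@e-f0)
for d in np.arange(.027,.046,.002):
    manip.servo_line(g+e*d,vel=.04); manip.sleep(.05); F=manip.current_force()@e-f0; print(round(d,3),round(F,1))
    if F<-12: break
effector.open_jaws(); manip.sleep(.2); manip.servo_line(manip.current_tool_pos()+[0,0,.05],vel=.1)
S0=SEAT+SM@[-.03,0,.2]
manip.move_pose(S0,q(S)); manip.sleep(.2)
c=viewer.get_calibration("wrist"); im=viewer.get_image("wrist"); cv2.imwrite("pics/p3.png",cv2.cvtColor(im,cv2.COLOR_RGB2BGR))
m,b,ce=blob(im,'terra',proj([[*SEAT[:2],.05]],c)[0])
x,f=fit(TILE,[(m,c)],[*SEAT[:2],SY,.037],0,False); print(f, SM.T@(np.array([*x[:2],.015])-SEAT), x[2]-SY,manip.current_clock())
h=cv2.cvtColor(im,cv2.COLOR_RGB2HSV)
r=[r for r in range(150,400) if h[r,262,1]>150 and 20<h[r,262,0]<32]; print("fence rows",r[:1],r[-1:])
print(proj([SEAT+SM@[-.057,0,.041],SEAT+SM@[-.057,0,.038],SEAT+SM@[-.102,0,.041]],c).round(0).tolist())
E
```

```text
gap 0.017710476291553305 32.225
F 1.3843792370677375
0.027 0.1
0.029 -1.2
0.031 -1.7
0.033 -1.2
0.035 -4.8
0.037 -9.4
0.039 -13.6
0.024900903152355713 [-0.00164845 -0.00047383  0.        ] -0.0016298446227234198 37.9333
fence rows [227] [359]
[[280.0, 233.0], [280.0, 232.0], [280.0, 280.0]]
```

View pics/p3.png

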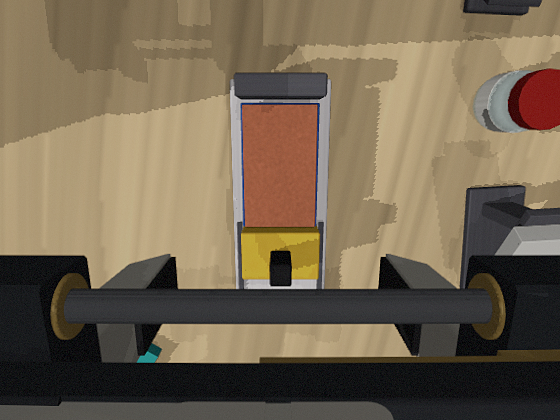

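```bash
python3 -c "
from bench import manip
print(manip.hand_in())"
```

```text
the job is handed in; nothing more can be done
None
```

The separator and second tile are stacked flat and square on the first tile, about 2 mm off centre along the cradle. The fence is fully home, judged from the camera view and the rise in force at its stop. I handed the job in at about 38 s, but hand-in returned no verdict.

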